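Seat and clamp the model tray in the drilling unit through its hood window

ROBOT

A 6-joint arm with a two-finger parallel gripper is mounted at the origin on the work surface. World frame = base frame: x ahead of the robot, y to its left, z up, the work surface at z = 0. Lengths are in m, angles in rad, forces in N, time in s.
With the tool pointing down it reaches from about 0.2 to 0.875 m from the base axis. Payload 3.4 kg.
Tool frame: the origin (TCP) lies between the finger pads; the fingertips stand 25 mm ahead of it and the grasp point (between the pads) lies 6 mm ahead of it (r.nose_length is the z of the fingertips in the tool frame, in m); z points along the fingers, y is the line along which they close (so a half turn about z gives the same grasp; the last joint's range is limited). The gripper opens to 94 mm and grips with 3 to 60 N. Pads are 16 mm wide; open, the fingers measure 119 mm over their backs; the gripper's body (75 mm by 177 mm) begins 78 mm behind the grasp point.
Start: joints at [-1.313, 0.276, 1.505, -0, 1.361, -0.121], TCP at [0.213, -0.534, 0.23] pointing down, gripper open.
Joint ranges: [-2.89, 2.89], [-0.75, 2.08], [0.22, 2.7], [-1.18, 4.32], [0.11, 2.71], [-2.7, 2.7]. Speed limits (rad/s): [2.57, 2.57, 3.14, 3.14, 3.14, 3.14].

INTERFACE

Orientations are given as a unit quaternion [w, x, y, z].
In Python, from plant import r, gripper_to, inverse_kinematics, vision, models, telemetry gives the robot as it stands. Calls block until the motion is done:
- r.move_to(position, orientation): joint-space move of the TCP to a pose.
- r.move_l(position, rot=None, vel=0.15, guard=None): straight line of the TCP; rot=None keeps the orientation; vel is the mean speed in m/s. With guard (N) it stops when the force on the tool has changed by that much, and returns True; else False.
- r.movej(angles): joint-space move.
- gripper_to(opening, f_grip=None): finger opening in m; f_grip is the grip in N (None keeps the last); returns when the fingers have stopped.
- r.hold(seconds).
- inverse_kinematics(position, orientation): joint angles nearest the present ones, or None.
- vision.snapshot(name): name is "scene" or "top" or "wrist"; returns the picture (480x640x3 uint8, red, green, blue); there is no depth.
- vision.get_calibration(name): a dict with "fx", "fy", "cx", "cy" (pixels), "position" and "orientation" of the camera in the world. Camera axes: x right, y down, z forward; pixel columns grow to the right and rows downward; lengths in m; the calibration is good to about 2 mm. A picture is of the moment at which its call begins: read the wrist's pose just before it. get_calibration takes no time and is no camera call; for the wrist camera it gives the pose at the moment of the call.
A pose or a line that the arm cannot do raises r.PlanningError and nothing moves.
- r.sign_off(): hands the job in; it is judged then, once.
Trained networks look in the newest picture that a camera, given by its name, has taken for a name from the list of things; names that differ only in an ending like _2 or _b are one class to them, and where a whole thing is asked for, a point or a joint stands for the part that bears it (a point fixed in the world has none). Each returns a list of dicts, best first, with "score" (0 to 1); they miss things now and then, are a little off and sometimes report something else, mostly with a low value. They report only what shows in the picture. A call takes as long as a camera call. They do not tell look-alikes from the thing itself.
- models.boxes_of(thing, camera): "at" ([x, y, z] in m, in world coordinates, good to about 4 mm: the middle of the surface that is visible of it).
- models.regions_of(thing, camera): "pixels" (480x640 bool, what is visible of it).
- models.mark_of(thing, camera): "at" ([x, y, z] in m, in world coordinates, good to about 4 mm: a listed point, or the origin of a listed thing).
Readings, each from a call of its own:
- telemetry.current_t(): time.
- telemetry.current_joints(): joint angles.
- telemetry.current_dq(): joint speeds.
- telemetry.current_joint_efforts(): joint torques, N m.
- telemetry.current_ee_pos(): TCP position.
- telemetry.current_tool_rot(): TCP orientation.
- telemetry.current_wrist_force(): force on the tool from outside, world axes, zero at the start.
- telemetry.current_torque(): the same for the moment, N m.
- telemetry.current_opening(): finger opening in m.
- telemetry.current_finger_force(): force on a finger pad.
Only numpy, scipy, OpenCV 4.12 (cv2) and the standard library are available. Lean on these libraries where they do the work, as an engineer would, in place of code of your own. Each camera call takes 0.05 s, during which the arm holds its last target. There are 200 camera calls.

TASK

Get the plaster model ready for drilling: reach in through the window of the clear dust hood, push the model tray straight back with your fingertips until it sits fully home against its stop, then press the toggle clamp's handle all the way down so that its pad holds the model, and come out again. Do not touch the hood or its window frame, do not lift the tray, and leave everything else where it stands.

Things in the scene. Friction and masses are not known exactly. Their poses are not given: they have to be found in the camera images.
- machine: Bench drilling unit for dental models, fixed. Frame M: origin at the centre of its underside on the table, x from the robot's side to the back, y left, z up (yawed up to 0.25 rad). Grey base plate 280 (x) by 320 (y) mm, top (the bed) at z = 22 mm. Tray channel along x, centre line y = -55 mm, between two rails 8 mm high, 1.5 mm clearance each side.
- stop (a point): Front face of the steel rear stop of the tray channel, at bed level: x = 45, y = -55, z = 22 mm in M. The stop is 62 mm wide, 22 mm high.
- column (a point): Column of the drill, on an ear outside the hood at the base's back right corner: x = 115, y = -178 mm in M, top z = 240 mm. Its jointed arm with the drill is swung aside to the right; column, arm and drill lie within x 20 to 150, y -150 to -285, z 22 to 240 mm in M. Keep clear.
- guard: Fixed dust hood of clear plastic on the base, same frame M. Outside 264 (x) by 300 (y) mm, closed all round. Its top slopes up to the back by 10 degrees: panel at z = 66 mm at x = -130, 89 at x = 0, 112 at x = 130 mm. Only way in: the window in the top, clear opening x -107 to 46, y -105 to 122 mm in M, aluminium frame 9 mm wide, 3.5 mm proud of the panel's middle plane.
- window (a point): Centre of the hood's window, in the plane of the sloping panel: x = -30.5, y = 8.5, z = 83.5 mm in M.
- tray: Loose model tray: grey plastic box 80 (x) by 62 (y) by 26 mm high, white plaster on it (surface at 30 mm) with a horseshoe of teeth up to 40 mm; about 180 g. Origin: centre of its underside, axes as M. It lies on the bed between the rails, 10 to 24 mm short of home. Home: back face against the stop, origin at x = 5 mm in M.
- tray_front (a point): Middle of the upper edge of the tray's flat front face (towards the robot, 26 mm high), the face to push. 40 mm in front of the tray's origin, 26 mm above it, 48 mm above the table.
- clamp_lever (a joint): Toggle clamp handle, rad: 0 raised (40 degrees above level, pointing left and up), 0.70 fully down (level, at its limit). Starts at 0 to 0.12. Stiff, no return spring: it stays where it is left. It takes about 4 N at the grip, rising to 7 N over the last 0.1 rad as the pad meets the model. Pivot at x = 10, y = 20, z = 60 mm in M, axis along x.
- lever_grip (a point): Top of the handle's round black rubber grip, 62 mm from the pivot along the handle; moves with it. The grip is 17 mm in diameter and runs from 34 to 82 mm from the pivot. Fully down this point is at x = 10, y = 82, z = 68.5 mm in M; fully raised at x = 10, y = 62, z = 106 mm.
- clamp_arm: Steel hold-down arm with a sprung rubber pad (18 mm diameter), linked to the handle: it comes down to the right over the tray, by 0.42 rad, as the handle goes down. Origin at its pivot: x = 10, y = 4, z = 72 mm in M, on the clamp's cheek plates (x -1 to 21, y -11 to 33, up to z = 76 mm). Raised, it stands in the window up to z = 112 mm, over y -65 to 12 mm.
- bur_block: Bystander inside the hood: small aluminium block with four burs, 26 by 38 by 33 mm high, loose on the bed at the front left, about 85 mm in front of and 75 mm to the left of the machine's centre. Origin: centre of underside.
- spare_model: Bystander: loose plaster dental model 56 by 60 by 32 mm, on the table left of the unit. Origin: centre of underside.
- spatula: Bystander: spatula 180 mm long lying on the table in front of the unit. Origin under its middle.
- brush: Bystander: hand brush 170 mm long lying on the table right of the unit. Origin under its middle.
- jar: Bystander: jar 60 mm in diameter, 70 mm high, far left. Origin: centre of underside.
- bottle: Bystander: white bottle 48 mm in diameter, 120 mm high, far right. Origin: centre of underside.
- caliper: Bystander: steel caliper 150 mm long lying on the table at the left. Origin: centre of its beam's underside.
Mind the look-alikes: they are no part of the job. What is shaped like the tray but brown or purple is not meant.

How it is judged:
On the way, in this order (a step that is already met when the one before it is completed fails the run):
1. the tray is pushed home against the stop while the clamp is still open (x of tray in the frame of machine above 0.002 m and value of joint clamp_lever below 0.3 rad), for 0.2 s.
2. the clamp handle is pressed fully down and the pad holds the model (x of tray in the frame of machine above 0.002 m and value of joint clamp_lever above 0.65 rad and contact force between clamp_arm and tray above 1.5 N), for 0.2 s.
At the end, for the whole second after the job is handed in: The tray rests flat on the bed within 3 mm of its stop, the clamp handle is within 0.05 rad (3 degrees) of fully down, and the clamp's pad presses on the model with at least 1.5 N; all at rest (all of step 2 and angle between tray's own z axis and vertical below 0.06 rad and linear speed of tray below 0.01 m/s and velocity of joint clamp_lever below 0.05 rad/s); the robot touches nothing.
It fails at once if the robot touches the dust hood or its window frame (contact force between any of the fingers, the arm and guard above 0.5 N).
It fails at once if the tray is lifted (6 mm) or tipped (z of tray in the frame of machine above 0.028 m or angle between tray's own z axis and vertical above 0.2 rad).
It fails at once if something else on the bench is moved by more than 15 mm (distance of any of bur_block, spare_model, spatula, brush, jar, bottle, caliper from where it was at the start of the episode above 0.015 m).
It also fails if it takes over 40 s, if anything falls off the work surface, if the arm or the gripper's body presses on something with over 40 N, if the wrist force passes 120 N, or if a joint passes its speed limit or range.

## Working session

There is one attempt and no reset: what is moved stays moved. The work goes in short steps, each a Python script; the robot and the scene stay as the last script left them, time stands still between calls to the robot, and variables do not carry over. Pictures are saved under pics/ and viewed, at most 10 in all, crops included, and the job is handed in when it is done.

```bash
ls; mkdir -p pics
cat > /tmp/a.py <<'E'
import sys; sys.path.insert(0,'.')
from plant import r, gripper_to, inverse_kinematics, vision, models, telemetry
import cv2, numpy as np
for c in ("scene","top"):
    im=vision.snapshot(c); cv2.imwrite(f"pics/{c}0.png",im[:,:,::-1])
    k=vision.get_calibration(c); print(c,{a:np.round(b,3).tolist() for a,b in k.items()})
    for t in ("machine","stop","column","window","tray","tray_front","lever_grip","clamp_arm","bur_block"):
        print(t,[(np.round(d["at"],3).tolist(),round(d["score"],2)) for d in models.mark_of(t,c)][:4])
print(telemetry.current_t())
E
python3 /tmp/a.py
```

```text
pics
scene {'fx': 440.688, 'fy': 440.688, 'cx': 327.18, 'cy': 237.323, 'position': [1.163, 0.567, 1.048], 'orientation': [-0.147, 0.395, 0.842, -0.338]}
machine [([0.536, -0.053, -0.002], 0.74)]
stop [([0.347, -0.024, 0.001], 0.67)]
column [([0.651, -0.233, 0.237], 0.7), ([0.574, -0.476, 0.003], 0.36), ([0.504, -0.044, 0.08], 0.18)]
window [([0.505, -0.046, 0.081], 0.56)]
tray [([0.282, -0.206, -0.006], 0.88), ([0.52, -0.11, 0.022], 0.78), ([0.352, -0.394, 0.004], 0.56), ([0.536, -0.053, -0.004], 0.17)]
tray_front [([0.365, -0.355, 0.03], 0.92), ([0.478, -0.113, 0.05], 0.62), ([0.571, 0.512, 0.0], 0.36), ([0.574, -0.478, 0.002], 0.18)]
lever_grip [([0.548, 0.004, 0.101], 0.65), ([0.507, -0.292, -0.002], 0.33)]
clamp_arm [([0.544, -0.05, 0.069], 0.63)]
bur_block [([0.444, 0.009, 0.023], 0.61)]
top {'fx': 466.893, 'fy': 466.893, 'cx': 317.379, 'cy': 231.896, 'position': [0.265, -0.002, 1.356], 'orientation': [-0.072, 0.704, -0.702, 0.072]}
machine [([0.537, -0.053, 0.002], 0.76)]
stop [([0.583, -0.113, 0.02], 0.68)]
column [([0.546, -0.05, 0.072], 0.64), ([0.65, -0.233, 0.243], 0.6), ([0.442, 0.009, 0.02], 0.51), ([0.576, -0.474, -0.001], 0.37)]
window []
tray [([0.287, -0.204, 0.001], 0.66), ([0.353, -0.396, 0.001], 0.59), ([0.52, -0.11, 0.025], 0.58)]
tray_front [([0.28, -0.166, 0.028], 0.67), ([0.367, -0.364, 0.022], 0.64)]
lever_grip [([0.548, 0.004, 0.106], 0.47)]
clamp_arm [([0.544, -0.052, 0.073], 0.71)]
bur_block [([0.439, 0.007, 0.018], 0.59), ([0.59, 0.189, -0.001], 0.55)]
1.0
```

View pics/top0.png

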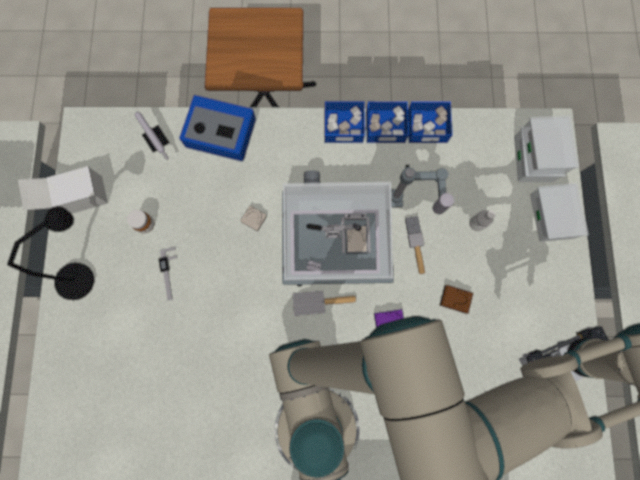

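View pics/scene0.png

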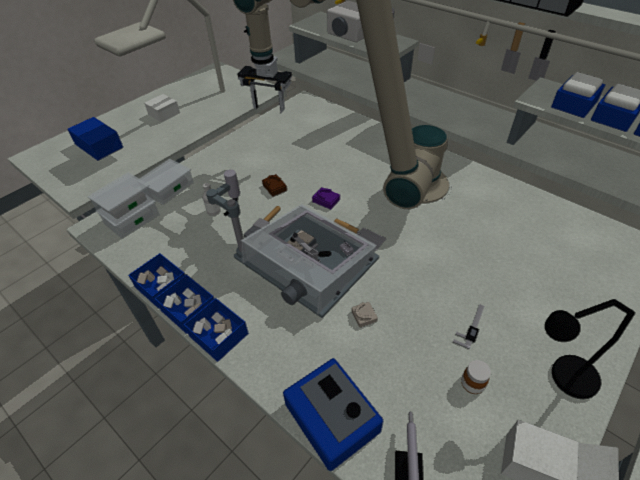

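The top view shows the grey tray with white plaster inside the hood at (357,236). The look-alikes are a purple tray at (389,317) and a brown one at (457,298). In the scene view the same three are at (302,242), (326,198) and (274,184). I choose the one inside the hood and will check it with a wrist close-up, which will also refine the frame.

```bash
cat > h.py <<'E'
from plant import r, gripper_to, inverse_kinematics, vision, models, telemetry
import cv2, numpy as np, json
from scipy.spatial.transform import Rotation as R
def fit(P,Q):  # planar rigid fit M->world, mm in P
    P=np.array(P)[:,:2]/1000; Q=np.array(Q)[:,:2]; p,q=P.mean(0),Q.mean(0); A,B=P-p,Q-q
    th=np.arctan2((A[:,0]*B[:,1]-A[:,1]*B[:,0]).sum(),(A*B).sum())
    c,s=np.cos(th),np.sin(th); o=q-np.array([[c,-s],[s,c]])@p
    return o,th,(B-A@np.array([[c,s],[-s,c]]))*1000
def M2W(m,fr):  # mm -> m
    (ox,oy),th=fr; m=np.array(m)/1000; c,s=np.cos(th),np.sin(th)
    return np.array([ox+c*m[0]-s*m[1], oy+s*m[0]+c*m[1], m[2]])
def W2M(w,fr):
    (ox,oy),th=fr; d=np.array(w)-[ox,oy,0]; c,s=np.cos(th),np.sin(th)
    return np.array([c*d[0]+s*d[1],-s*d[0]+c*d[1],d[2]])*1000
def down(th):   # tool down, tool y along -M y
    q=(R.from_euler('z',th)*R.from_quat([1,0,0,0])).as_quat(); return [q[3],q[0],q[1],q[2]]
E
cat > b.py <<'E'
from h import *
K={"machine":(0,0,0),"stop":(45,-55,22),"column":(115,-178,240),"clamp_arm":(10,4,72),"window":(-30.5,8.5,83.5)}
P=[K[k] for k in("machine","machine","stop","column","column","clamp_arm","clamp_arm","window")]
Q=[(.536,-.053),(.537,-.053),(.583,-.113),(.651,-.233),(.650,-.233),(.544,-.050),(.544,-.052),(.505,-.046)]
o,th,res=fit(P,Q); print(o,th,np.round(res,1).tolist())
fr=(o.tolist(),float(th))
# wrist camera offset in the tool frame
k=vision.get_calibration("wrist"); w,x,y,z=telemetry.current_tool_rot(); Rt=R.from_quat([x,y,z,w])
off=Rt.inv().apply(np.array(k["position"])-telemetry.current_ee_pos()); print("cam off",off,k["fx"])
q=down(th); Rq=R.from_quat([q[1],q[2],q[3],q[0]])
a=(Rt.inv()*R.from_quat(np.roll(k["orientation"],-1))).apply([0,0,1]); print("cam axis in tool",a)
aw=Rq.apply(a); cw=M2W((-5,-5,40),fr)-aw/abs(aw[2])*0.30; tcp=cw-Rq.apply(off); print(tcp,inverse_kinematics(tcp,q))
for s in (tcp,):
    r.move_to([s[0],s[1],max(s[2],.22)],q)
im=vision.snapshot("wrist"); cv2.imwrite("pics/w1.png",im[:,:,::-1])
for t in ("machine","stop","column","window","clamp_arm","tray","tray_front","lever_grip","bur_block"):
    print(t,[(np.round(d["at"],4).tolist(),round(d["score"],2),np.round(W2M(d["at"],fr)).tolist()) for d in models.mark_of(t,"wrist")][:3])
json.dump(fr,open("fr.json","w")); print(telemetry.current_t(),telemetry.current_ee_pos())
E
python3 b.py
```

```text
[ 0.53577747 -0.0547523 ] -0.0018233016150338774 [[0.2, 1.8], [1.2, 1.8], [2.3, -3.2], [0.5, -0.0], [-0.5, -0.0], [-1.8, 0.8], [-1.8, -1.2], [-0.3, 0.2]]
cam off [ 7.63000460e-02 -7.19182356e-05 -1.54307144e-01] 367.63185891905937
cam axis in tool [-2.63760368e-01 -7.08744897e-04  9.64587977e-01]
[ 0.53650084 -0.06004597  0.18569286] [-2.40368478e-01  2.52835377e-01  1.65286842e+00 -4.44089210e-16
  1.23588885e+00  1.33225115e+00]
machine [([0.5374, -0.0566, 0.0005], 0.94, [2.0, -2.0, 0.0]), ([0.441, 0.0124, 0.02], 0.24, [-95.0, 67.0, 20.0])]
stop [([0.5796, -0.112, 0.0206], 0.95, [44.0, -57.0, 21.0])]
column []
window [([0.537, -0.0582, 0.0008], 0.43, [1.0, -3.0, 1.0])]
clamp_arm [([0.5433, -0.0528, 0.0739], 0.65, [8.0, 2.0, 74.0])]
tray [([0.5196, -0.1133, 0.025], 0.77, [-16.0, -59.0, 25.0]), ([0.2893, -0.2056, -0.0019], 0.72, [-246.0, -151.0, -2.0])]
tray_front [([0.2803, -0.1687, 0.0236], 0.88, [-255.0, -114.0, 24.0]), ([0.4769, -0.116, 0.051], 0.8, [-59.0, -61.0, 51.0])]
lever_grip [([0.5409, 0.0064, 0.1086], 0.89, [5.0, 61.0, 109.0])]
bur_block [([0.441, 0.0123, 0.0243], 0.92, [-95.0, 67.0, 24.0]), ([0.5362, -0.0558, 0.0015], 0.32, [0.0, -1.0, 2.0])]
3.5667 [ 0.53648291 -0.0601841   0.21999182]
```

View pics/w1.png

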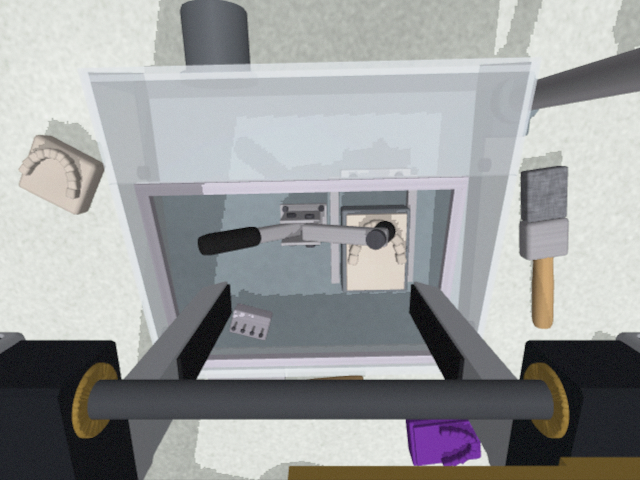

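The close-up shows the grey tray with white plaster at (375,250), which confirms the choice. The clamp pad is raised at (380,235), the black grip is at (230,240) and the bur block at (250,322). The frame looks slightly yawed, so I'll refine its pose from the hood corners.

```bash
cat > c.py <<'E'
from h import *
from scipy.optimize import least_squares
fr=json.load(open("fr.json")); k=vision.get_calibration("wrist")
Rc=R.from_quat(np.roll(k["orientation"],-1)).inv(); cp=np.array(k["position"])
def proj(m,fr):
    p=Rc.apply(M2W(m,fr)-cp); return np.array([k["fx"]*p[0]/p[2]+k["cx"],k["fy"]*p[1]/p[2]+k["cy"]])
zt=lambda x,d=0:89+.1763*x+d
pts=[((132,150,zt(132,1.5)),(88,72)),((132,-150,zt(132,1.5)),(530,58)),((46,122,zt(46,3.5)),(150,194)),((46,-105,zt(46,3.5)),(453,189))]
f=lambda v:np.concatenate([proj(m,(v[:2],v[2]))-u for m,u in pts])
s=least_squares(f,[*fr[0],fr[1]],loss="soft_l1",f_scale=2); print(s.x,np.round(f(s.x),1))
fr2=(s.x[:2].tolist(),float(s.x[2])); json.dump(fr2,open("fr2.json","w"))
im=cv2.imread("pics/w1.png"); S=2; im=cv2.resize(im[20:400,60:580],None,fx=1.5,fy=1.5)
def poly(ps,fr,c): cv2.polylines(im,[np.int32([(proj(p,fr)-[60,20])*1.5*8 for p in ps])],True,c,1,cv2.LINE_AA,3)
for F,c in((fr,(0,0,255)),(fr2,(0,200,0))):
    poly([(x,y,zt(x,3.5)) for x,y in((46,122),(46,-105),(-107,-105),(-107,122))],F,c)
    poly([(x,y,zt(x,1.5)) for x,y in((132,150),(132,-150),(-132,-150),(-132,150))],F,c)
    poly([(45,y,z) for y,z in((-24,22),(-86,22),(-86,44),(-24,44))],F,c)
    poly([(10,62,106)]*2,F,c)
cv2.imwrite("pics/ov.png",im)
print([ (t,np.round(W2M(w,fr2),1).tolist()) for t,w in dict(tray=(.5198,-.1115,.025),front=(.4775,-.1145,.05),grip=(.5455,.005,.106),stop=(.581,-.1125,.02),col=(.6505,-.233,.24),arm=(.5438,-.0515,.073),mach=(.537,-.0545,0)).items()])
E
python3 c.py
```

```text
[ 0.53236014 -0.05559792  0.02320109] [-11.   -1.2  10.7  -0.9  -1.2   5.1   1.1   1.9]
[('tray', [-13.9, -55.6, 25.0]), ('front', [-56.2, -57.6, 50.0]), ('grip', [14.5, 60.3, 106.0]), ('stop', [47.3, -58.0, 20.0]), ('col', [114.0, -180.1, 240.0]), ('arm', [11.5, 3.8, 73.0]), ('mach', [4.7, 1.0, 0.0])]
```

View pics/ov.png

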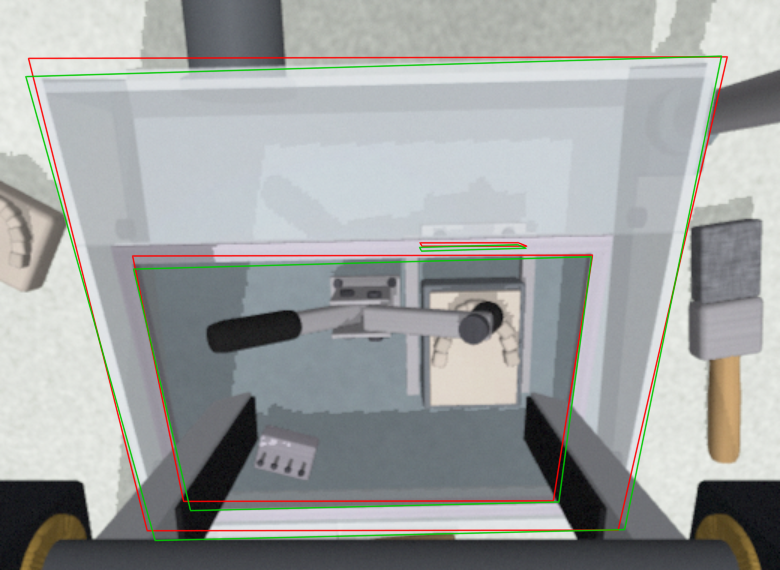

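The red overlay (network fit) and the green one (corner fit) bracket the frame: yaw is about 0.01 and the origin about (0.535, -0.055). They differ by less than 4 mm, while the window clearance is over 20 mm. That's good enough to enter and push with force feedback.

```bash
cat > d.py <<'E'
from h import *
fr=((0.535,-0.055),0.009); json.dump(fr,open("fr.json","w")); q=down(fr[1])
T=lambda x,y,tip:M2W((x,y,tip+r.nose_length*1000),fr)
gripper_to(0.02)
r.move_l(T(-76,-56,155),rot=q,vel=.2)
print("down",r.move_l(T(-76,-56,32),vel=.12,guard=6))
f0=np.array(telemetry.current_wrist_force())
hit=r.move_l(T(-35,-56,32),vel=.03,guard=9)
p=W2M(telemetry.current_ee_pos(),fr); print("push",hit,np.round(p,1),np.round(np.array(telemetry.current_wrist_force())-f0,1))
r.hold(.3); print(telemetry.current_t())
im=vision.snapshot("wrist"); cv2.imwrite("pics/w2.png",im[:,:,::-1])
for t in ("tray","stop","lever_grip"): print(t,[(np.round(W2M(d["at"],fr),1).tolist(),round(d["score"],2)) for d in models.mark_of(t,"wrist")][:2])
E
python3 d.py
```

```text
down False
push True [-45.2 -55.9  56.4] [ 0.9  0.6 -0.2]
7.9
tray [([2.1, -57.5, 25.3], 0.64)]
stop [([43.8, -57.0, 22.5], 0.92)]
lever_grip []
```

View pics/w2.png

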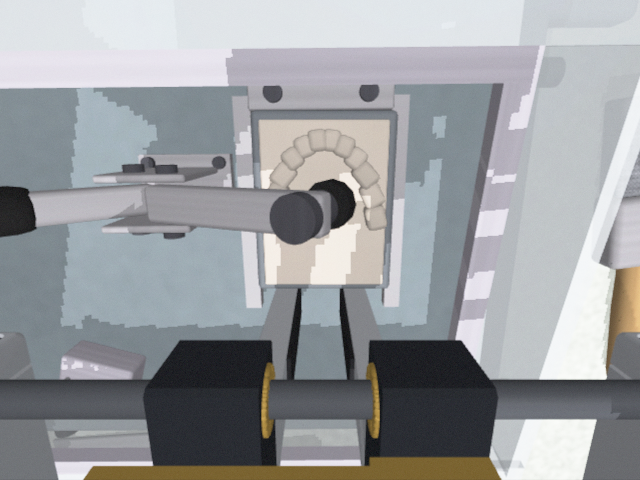

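The picture shows the tray's back edge flush with the steel stop at about row 110, squared between the rails, and both fingertips at its front edge at about row 290. I'll give it one confirming push, then back off, come up and press the lever along its arc.

```bash
cat > e.py <<'E'
from h import *
fr=json.load(open("fr.json"))
T=lambda x,y,tip:M2W((x,y,tip+r.nose_length*1000),fr)
F=lambda:np.round(telemetry.current_wrist_force(),1).tolist()
X=lambda:np.round(W2M(telemetry.current_ee_pos(),fr)-[0,0,r.nose_length*1000],1).tolist()
print("again",r.move_l(T(-38,-56,32),vel=.02,guard=9),X(),F())
r.hold(.3)
r.move_l(T(-58,-56,32),vel=.08); r.move_l(T(-58,-56,150),vel=.15); gripper_to(0.0)
e=lambda a:(20+64*np.cos(a)-8.5*np.sin(a)-12.5, 60+64*np.sin(a)+8.5*np.cos(a))
y,z=e(.70); r.move_l(T(9,y,150),vel=.2)
print("touch",r.move_l(T(9,y,z-8),vel=.03,guard=2.5),X(),F())
z0=X()[2]
for a in np.arange(.6,-.01,-.1):
    y,z=e(a)
    if z<z0: print(round(a,1),r.move_l(T(9,y,z),vel=.05,guard=35),X(),F())
print("final",r.move_l(T(9,e(0)[0],62),vel=.02,guard=18),X(),F())
r.hold(.4); print(X(),F(),telemetry.current_t())
E
python3 e.py
```

```text
again True [-45.0, -55.5, 31.0] [-0.2, -0.3, -0.3]
touch False [9.1, 51.0, 99.9] [0.5, -0.9, -0.6]
0.5 False [9.4, 59.5, 98.4] [0.5, -1.9, 1.1]
0.4 False [9.2, 63.8, 92.5] [1.7, -0.7, 0.5]
0.3 False [8.7, 66.6, 86.6] [0.5, 0.0, 0.1]
0.2 False [8.6, 68.7, 80.6] [-0.5, 0.2, 0.8]
0.1 False [8.7, 70.4, 74.3] [0.7, -0.2, 0.3]
0.0 False [8.8, 71.5, 68.5] [-0.1, 0.3, 2.9]
final True [8.9, 71.6, 68.3] [-1.1, -0.6, 7.3]
[8.9, 71.5, 68.3] [-1.2, -0.2, 7.7] 15.4417
```

```bash
cat > f.py <<'E'
from h import *
fr=json.load(open("fr.json"))
T=lambda x,y,tip:M2W((x,y,tip+r.nose_length*1000),fr)
r.move_l(T(9,71.5,150),vel=.12); r.move_l(T(-60,0,200),vel=.2)
im=vision.snapshot("wrist"); cv2.imwrite("pics/w3.png",im[:,:,::-1])
for t in ("tray","stop","lever_grip","clamp_arm","bur_block"): print(t,[(np.round(W2M(d["at"],fr),1).tolist(),round(d["score"],2)) for d in models.mark_of(t,"wrist")][:2])
print(telemetry.current_t())
E
python3 f.py
```

```text
tray [([-188.6, -336.0, 1.6], 0.78), ([-249.7, -146.5, -2.4], 0.77)]
stop [([44.2, -56.7, 23.7], 0.8), ([11.3, 78.1, 72.8], 0.6)]
lever_grip [([8.5, 80.1, 74.6], 0.92)]
clamp_arm [([7.8, 4.6, 70.6], 0.86), ([1.9, -2.2, 0.6], 0.69)]
bur_block [([-95.0, 66.6, 22.5], 0.62)]
17.2833
```

View pics/w3.png

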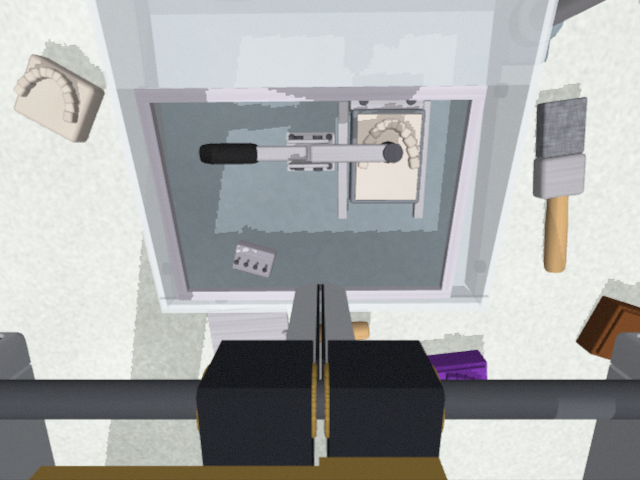

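The view shows the handle level at (228,153), the pad down on the model at (393,152), and the tray against the stop at row 108. The network puts the grip 6 mm high, but the tip stopped at 68.3 mm, which matches fully down. A second, firmer press further out is cheap and settles it.

```bash
cat > g.py <<'E'
from h import *
fr=json.load(open("fr.json"))
T=lambda x,y,tip:M2W((x,y,tip+r.nose_length*1000),fr)
X=lambda:np.round(W2M(telemetry.current_ee_pos(),fr)-[0,0,r.nose_length*1000],1).tolist()
F=lambda:np.round(telemetry.current_wrist_force(),1).tolist()
r.move_l(T(9,82,150),vel=.25); r.move_l(T(9,82,76),vel=.12)
print(r.move_l(T(9,82,70.5),vel=.02,guard=3),X(),F())
print(r.move_l(T(9,82,60),vel=.02,guard=28),X(),F()); r.hold(.3); print(X(),F())
r.move_l(T(9,82,150),vel=.15); r.move_l(T(-60,0,220),vel=.25)
print(telemetry.current_t(),F())
E
python3 g.py
```

```text
False [9.0, 82.1, 70.5] [0.4, 0.8, 0.9]
True [9.4, 82.0, 68.2] [-1.3, -0.4, 8.5]
[9.4, 82.0, 68.2] [-1.3, -0.3, 8.3]
21.1417 [-0.4, 0.3, -0.4]
```

The grip top is at 68.2–68.5 mm with a hard stop, so the handle is fully down. The arm is clear of everything.

```bash
python3 -c "
from plant import r
print(r.sign_off())"
```

```text
the job is handed in; nothing more can be done
None
```

I pushed the tray home against its stop, pressed the clamp handle fully down (hard stop at 68.2 mm) so the pad sits on the model, withdrew the arm and handed the job in at about 21 s; no verdict was returned.

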